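# Turned knobs into the finishing rack in reverse order

## Robot

A 6-joint arm with a two-finger parallel gripper is mounted at the origin on a cart in front of the work surface, level with it; the furniture and walls round the work are solid. World frame = base frame: x ahead of the robot, y to its left, z up, the work surface at z = 0. Lengths are in mm, angles in rad, forces in N, time in s.
With the tool pointing down it reaches from about 300 to 775 mm from the base axis. Payload 14.6 kg.
Tool frame: the origin (TCP) lies on the centre line of the jaws, within the pads' length; the fingertips stand 8 mm ahead of it and the grasp point (between the pads) lies 11 mm behind it; z points along the fingers, y is the line along which they close (so a half turn about z gives the same grasp; the last joint's range is limited). The gripper opens to 94 mm and grips with 3 to 60 N. Pads are 16 mm wide; open, the fingers measure 119 mm over their backs; the gripper's body (75 mm by 177 mm) begins 78 mm behind the grasp point.
Start: joints at [-1.41, 0.3, 1.521, -0, 1.321, -0.067], TCP at [124.203, -535.783, 213.446] pointing down, gripper open.
Joint ranges: [-3.03, 3.03], [-0.79, 2.21], [0.23, 2.52], [-1.04, 4.18], [0, 3.07], [-2.55, 2.55]. Speed limits (rad/s): [2.22, 2.22, 2.57, 3.14, 3.14, 3.14].

## Interface

Orientations are given as [roll, pitch, yaw] about the fixed x, y, z axes, in that order (R = Rz(yaw) Ry(pitch) Rx(roll)).
In Python, from cell import manip gives the robot as it stands.
- The arm moves only by the tool jog_arm, never from a script. Its argument "rows" is one flat list of numbers, 7 for each row, row after row: the shift along the world's x, y, z in cm, then the turn, a rotation vector about the world's x, y, z in rad, then the closure, from 0 (fully open) to 1 (shut). In form: [dx, dy, dz, rx, ry, rz, fingers, dx, dy, dz, rx, ry, rz, fingers, ...]. A call has 1 to 20 rows; each row shifts and turns the commanded pose from where the row before left it; what a row does not reach is not made up. A row lasts 1/12 s, in which the tool goes at most 41.7 mm and 7.16 degrees, less where a joint would pass 70% of its speed; a pose out of reach is approached as far as the arm can. A call with a gripper value outside its range is refused whole. The fingers move at their own pace and stop on an object; "newtons" is the grip in N (left out, the last holds). Time passes only in rows, so rows that do not move let the fingers close. It gives the time, the measured TCP pose, the force, the opening and the grip force at its end, in the units of the state.
- manip.read_state(): the state, without advancing time (a new reading comes with each control period).
- manip.camera(name): name is "scene" or "top" or "wrist"; returns (picture, depth): 480x640x3 uint8, blue, green, red; 480x640 float32, mm along the optical axis (not along the pixel's ray), 0 where there is no reading.
- manip.camera_model(name): a dict with "K" (3x3 intrinsics, pixels), "R" (3x3) and "t" (3): a world point X has camera coordinates R X + t. Camera axes: x right, y down, z forward; pixel columns grow to the right and rows downward; lengths in mm; the calibration is good to about 2 mm. A picture is of the moment at which its call begins: read the wrist's pose just before it. camera_model takes no time and is no camera call; for the wrist camera it gives the pose at the moment of the call.
- manip.sign_off(): hands the job in; it is judged then, once.
The state is a dict: "clock": time; "joints": joint angles; "qd": joint speeds; "effort": joint torques, N m; "eef_pos": TCP position; "eef_rot": TCP orientation; "wrist_force": force on the tool from outside, world axes, zero at the start; "moment": the same for the moment, N m; "finger_gap": finger opening in mm; "finger_force": force on a finger pad.
Only numpy, scipy, OpenCV 4.12 (cv2) and the standard library are available. Lean on these libraries where they do the work, as an engineer would, in place of code of your own. Each camera call takes 0.05 s, during which the arm holds its last target. There are 200 camera calls.

## Task

The four turned wooden knobs standing in a row on the pale carrier are to be oiled from the other end, so move them to the dark finishing rack in reverse order: the knob at the left end of the carrier, as the robot sees it, goes into the rightmost pocket of the rack, the next into the pocket second from the right, and so on until the rightmost knob is in the leftmost pocket. Stand each one upright with its foot flat on the floor of its pocket, and let go of it.

Things in the scene. Friction and masses are not known exactly. Their poses are not given: they have to be found in the camera images.
- carrier: pale wooden carrier, fixed on the bench: board 70 mm deep (x), 282 long (y), 10 thick, an end cheek 10 thick and 26 high at each end. Four cork seats on it at y = -96, -32, 32, 96 mm, x = 0. Origin at the centre of its underside; x points away from the robot, y to the left, turned at most 0.45 rad, so +y is its left end as the robot sees it. It may stand left or right of the rack.
- rack: dark wooden finishing rack, fixed: 70 mm deep (x), 284 long (y), 18 high. Four open pockets at y = -96, -32, 32, 96 mm, x = 0, each 60 (x) by 59 mm (y) inside, floor 10 mm above the underside, walls 5 thick. Origin at the centre of its underside; x points away from the robot, y to the left, turned at most 0.45 rad, so +y is its left end as the robot sees it.
- ball_knob: turned wooden knob with a ball, 60 mm high. Round foot 38 mm across and 8 mm thick; origin at the centre of its underside, z up through its axis; the same all round, 60 g. It starts upright on its cork seat on the carrier. The ball is 36 mm in diameter, its centre 42 mm above the origin: grip it there.
- column_knob: turned wooden knob, a plain straight column with a flat top, 70 mm high. Round foot 38 mm across and 8 mm thick; origin at the centre of its underside, z up through its axis; the same all round, 60 g. It starts upright on its cork seat on the carrier. The column is 28 mm in diameter from 31 mm above the origin to the top: grip it about 50 mm up.
- mushroom_knob: turned wooden knob with a broad, nearly flat mushroom cap on a thin stem, 64 mm high. Round foot 38 mm across and 8 mm thick; origin at the centre of its underside, z up through its axis; the same all round, 60 g. It starts upright on its cork seat on the carrier. The cap is 40 mm in diameter with a straight side from 44 to 58 mm above the origin: grip it about 51 mm up. Stem 16 mm in diameter.
- pointed_knob: turned wooden knob with a pointed, cone-shaped top, 84 mm high. Round foot 38 mm across and 8 mm thick; origin at the centre of its underside, z up through its axis; the same all round, 60 g. It starts upright on its cork seat on the carrier. Below the cone is a straight collar 34 mm in diameter from 36 to 54 mm above the origin: grip it about 46 mm up.
- ball_seat: the cork disc, 54 mm across and 4 mm thick, lying on the carrier, on which the ball knob stands at the start; it is fixed and marks that knob's first place in the row. Origin at the centre of its underside, 10 mm above the bench.
- column_seat: the cork disc, 54 mm across and 4 mm thick, lying on the carrier, on which the column knob stands at the start; it is fixed and marks that knob's first place in the row. Origin at the centre of its underside, 10 mm above the bench.
- mushroom_seat: the cork disc, 54 mm across and 4 mm thick, lying on the carrier, on which the mushroom knob stands at the start; it is fixed and marks that knob's first place in the row. Origin at the centre of its underside, 10 mm above the bench.
- pointed_seat: the cork disc, 54 mm across and 4 mm thick, lying on the carrier, on which the pointed knob stands at the start; it is fixed and marks that knob's first place in the row. Origin at the centre of its underside, 10 mm above the bench.

How it is judged (in metres and radians):
At the end, for the whole second after the job is handed in: The row in the rack is the reverse, left for right, of the row that stood on the carrier; every knob is upright (0.12 rad), released and at rest, its foot on the floor of its pocket (12 mm from the pocket's centre along the rack, 12.5 mm across it, 4 mm in height) (((y of ball_seat in the frame of carrier between -0.116 and -0.076 m and y of ball_knob in the frame of rack between 0.084 and 0.108 m) or (y of ball_seat in the frame of carrier between -0.052 and -0.012 m and y of ball_knob in the frame of rack between 0.02 and 0.044 m) or (y of ball_seat in the frame of carrier between 0.012 and 0.052 m and y of ball_knob in the frame of rack between -0.044 and -0.02 m) or (y of ball_seat in the frame of carrier between 0.076 and 0.116 m and y of ball_knob in the frame of rack between -0.108 and -0.084 m)) and x of ball_knob in the frame of rack between -0.0125 and 0.0125 m and z of ball_knob in the frame of rack between 0.006 and 0.014 m and angle between each of ball_knob, column_knob, mushroom_knob, pointed_knob's own z axis and vertical below 0.12 rad and linear speed of each of ball_knob, column_knob, mushroom_knob, pointed_knob below 0.02 m/s and angular speed of each of ball_knob, column_knob, mushroom_knob, pointed_knob below 0.2 rad/s and contact force between each of ball_knob, column_knob, mushroom_knob, pointed_knob and the fingers below 0.05 N and ((y of column_seat in the frame of carrier between -0.116 and -0.076 m and y of column_knob in the frame of rack between 0.084 and 0.108 m) or (y of column_seat in the frame of carrier between -0.052 and -0.012 m and y of column_knob in the frame of rack between 0.02 and 0.044 m) or (y of column_seat in the frame of carrier between 0.012 and 0.052 m and y of column_knob in the frame of rack between -0.044 and -0.02 m) or (y of column_seat in the frame of carrier between 0.076 and 0.116 m and y of column_knob in the frame of rack between -0.108 and -0.084 m)) and x of column_knob in the frame of rack between -0.0125 and 0.0125 m and z of column_knob in the frame of rack between 0.006 and 0.014 m and ((y of mushroom_seat in the frame of carrier between -0.116 and -0.076 m and y of mushroom_knob in the frame of rack between 0.084 and 0.108 m) or (y of mushroom_seat in the frame of carrier between -0.052 and -0.012 m and y of mushroom_knob in the frame of rack between 0.02 and 0.044 m) or (y of mushroom_seat in the frame of carrier between 0.012 and 0.052 m and y of mushroom_knob in the frame of rack between -0.044 and -0.02 m) or (y of mushroom_seat in the frame of carrier between 0.076 and 0.116 m and y of mushroom_knob in the frame of rack between -0.108 and -0.084 m)) and x of mushroom_knob in the frame of rack between -0.0125 and 0.0125 m and z of mushroom_knob in the frame of rack between 0.006 and 0.014 m and ((y of pointed_seat in the frame of carrier between -0.116 and -0.076 m and y of pointed_knob in the frame of rack between 0.084 and 0.108 m) or (y of pointed_seat in the frame of carrier between -0.052 and -0.012 m and y of pointed_knob in the frame of rack between 0.02 and 0.044 m) or (y of pointed_seat in the frame of carrier between 0.012 and 0.052 m and y of pointed_knob in the frame of rack between -0.044 and -0.02 m) or (y of pointed_seat in the frame of carrier between 0.076 and 0.116 m and y of pointed_knob in the frame of rack between -0.108 and -0.084 m)) and x of pointed_knob in the frame of rack between -0.0125 and 0.0125 m and z of pointed_knob in the frame of rack between 0.006 and 0.014 m); the robot touches nothing.
It also fails if it takes over 101 s, if anything falls off the work surface, if the arm or the gripper's body presses on something with over 40 N, if the wrist force passes 120 N, or if a joint passes its speed limit or range.

## Working session

There is one attempt and no reset: what is moved stays moved. The work goes in short steps, Python scripts to look and compute and a tool call to move; the robot and the scene stay as the last step left them, time stands still between calls to the robot, and variables do not carry over. Pictures are saved under pics/ and viewed, at most 14 in all, crops included, and the job is handed in when it is done.

Besides the shell and the picture viewer there is one more tool, called after ">>>" as name(argument=value, ...), one argument or row to a line, values as JSON. jog_arm: Moves the arm, as the interface text tells. Its arguments: {"type":"object","properties":{"rows":{"type":"array"},"newtons":{"type":"number"}},"required":["rows"]}

```bash
mkdir -p pics; ls
python3 - <<'E'
from cell import manip
import cv2,numpy as np
np.set_printoptions(precision=3,suppress=True)
print(manip.read_state())
for n in ["scene","top"]:
    p,d=manip.camera(n); cv2.imwrite(f"pics/{n}0.png",p); np.save(f"{n}_d.npy",d)
    print(n,manip.camera_model(n))
E
```

```text
pics
{'clock': 0.0, 'joints': array([-1.41 ,  0.3  ,  1.522,  0.   ,  1.321, -0.067]), 'qd': array([ 0.002,  0.   , -0.001, -0.   , -0.001, -0.001]), 'effort': array([ -0.001, -53.181, -35.274,   0.071,   0.024,  -0.   ]), 'eef_pos': array([ 124.177, -535.53 ,  212.869]), 'eef_rot': array([-3.14 , -0.   ,  0.228]), 'wrist_force': array([-0.094, -0.779,  0.305]), 'moment': array([ 0.008, -0.022,  0.027]), 'finger_force': 0.0, 'finger_gap': 93.93945236583804}
scene {'K': array([[490.941,   0.   , 313.388],
       [  0.   , 490.941, 235.626],
       [  0.   ,   0.   ,   1.   ]]), 'R': array([[ 0.698,  0.716, -0.009],
       [ 0.519, -0.515, -0.682],
       [-0.493,  0.472, -0.731]]), 't': array([-339.953, -223.842, 1331.512])}
top {'K': array([[595.05 ,   0.   , 313.265],
       [  0.   , 595.05 , 231.585],
       [  0.   ,   0.   ,   1.   ]]), 'R': array([[-0.011, -1.   ,  0.018],
       [-0.99 ,  0.008, -0.144],
       [ 0.143, -0.019, -0.989]]), 't': array([  -4.783,  476.128, 1035.71 ])}
```

View pics/top0.png

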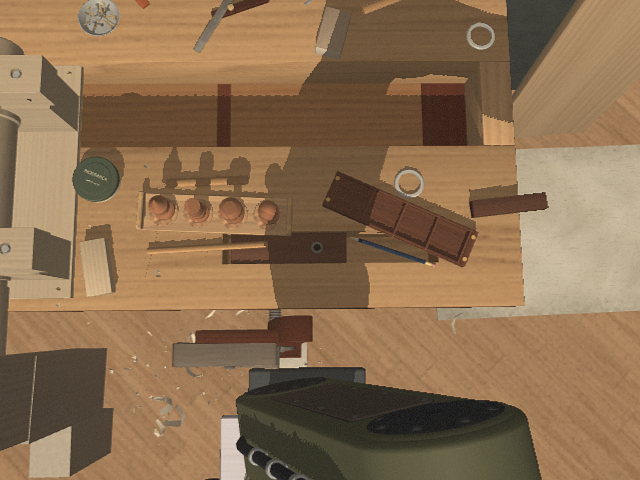

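View pics/scene0.png

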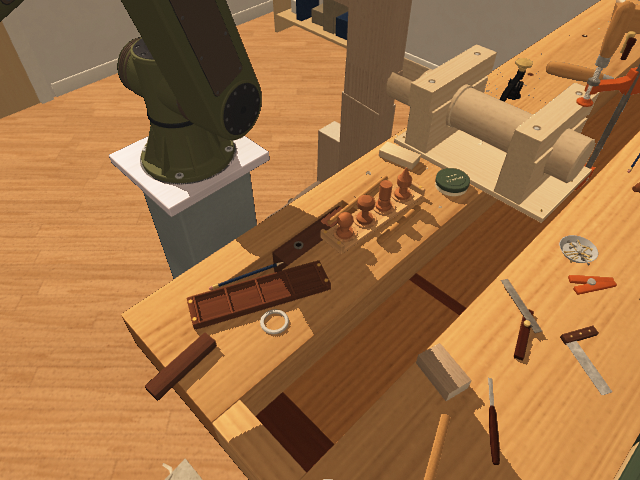

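The top view shows the carrier at px (138–290, 192–235). Its knobs, left to right, are pointed (160,207), column (196,209), mushroom (231,208) and ball (267,211). The rack is rotated, with corners near (333,172), (477,232), (465,265) and (323,207). The scene view confirms the order. Next I'll measure heights and poses.

```bash
cat > h.py <<'E'
import numpy as np,cv2
np.set_printoptions(precision=1,suppress=True)
def ray(m,uv,z):
    "pixels -> world points on plane z"
    uv=np.asarray(uv,float).reshape(-1,2); K,R,t=m["K"],m["R"],m["t"]
    d=np.c_[uv,np.ones(len(uv))]@np.linalg.inv(K).T@R; c=-R.T@t
    return c+d*((z-c[2])/d[:,2])[:,None]
def cloud(m,D):
    v,u=np.mgrid[:480,:640]; p=np.stack([u,v,np.ones_like(u)],-1)@np.linalg.inv(m["K"]).T*D[...,None]
    return (p-m["t"])@m["R"]
def tri(ms,uvs):
    "least squares point from rays of several views"
    A=np.zeros((3,3));b=np.zeros(3)
    for m,uv in zip(ms,uvs):
        d=m["R"].T@np.linalg.inv(m["K"])@np.r_[uv,1]; d/=np.linalg.norm(d); c=-m["R"].T@m["t"]
        P=np.eye(3)-np.outer(d,d); A+=P; b+=P@c
    return np.linalg.solve(A,b)
E
python3 - <<'E'
from cell import manip
from h import *
m=manip.camera_model("top"); D=np.load("top_d.npy"); W=cloud(m,D); img=cv2.imread("pics/top0.png")
for uv in [(310,280),(345,182),(452,240),(400,215),(160,203),(196,205),(231,204),(267,207),(145,228),(139,210),(385,180)]: print(uv,W[uv[1],uv[0]],img[uv[1],uv[0]])
Z=W[...,2]
mask=((Z>11)&(Z<32)).astype(np.uint8)*255
mask[:150]=0;mask[300:]=0
n,l,s,c=cv2.connectedComponentsWithStats(mask)
for i in range(1,n):
    if s[i,4]>60: print(s[i],c[i],np.median(Z[l==i]))
v=cv2.applyColorMap(np.clip(Z*2.5,0,255).astype(np.uint8),cv2.COLORMAP_JET)[150:300,80:560]
a=cv2.resize(v,None,fx=1.6,fy=1.6,interpolation=0); b=cv2.resize(img[150:300,80:560],None,fx=1.6,fy=1.6)
cv2.imwrite("pics/hm.png",np.vstack([a,b]))
E
```

```text
(310, 280) [391.3  -2.9   1.2] [ 58  85 111]
(345, 182) [572.4 -69.8  10.5] [36 45 68]
(452, 240) [ 462.1 -265.9    7.9] [ 48  66 102]
(400, 215) [ 508.3 -169.7   15.8] [41 53 75]
(160, 203) [521.2 255.2  81.2] [ 53  76 111]
(196, 205) [517.2 193.4  81. ] [ 71  99 149]
(231, 204) [520.  134.1  73.9] [ 63  90 134]
(267, 207) [514.7  71.7  71.3] [ 63  93 139]
(145, 228) [488.5 298.2  11.4] [ 95 136 176]
(139, 210) [519.6 306.5  24.4] [ 98 138 178]
(385, 180) [ 577.9 -146.     1. ] [ 92 135 176]
[   8  150  112  149 7958] [ 55.8 205. ] 15.612480765549076
[ 323  171  156   96 2018] [401.  218.7] 16.540934224648037
[167 176  81  11 566] [207.4 180.7] 14.132653479653825
[136 191  44  39 671] [154.7 212.9] 19.5988370173125
[ 471  192   78   25 1245] [509.2 204. ] 18.863143971183298
[178 197  36  33 404] [198.5 216.1] 14.47431797351485
[218 197  75  39 867] [262.4 218.6] 15.357157923665104
[  80  238   34   59 1500] [ 96.1 266.8] 21.11508444543674
```

View pics/hm.png

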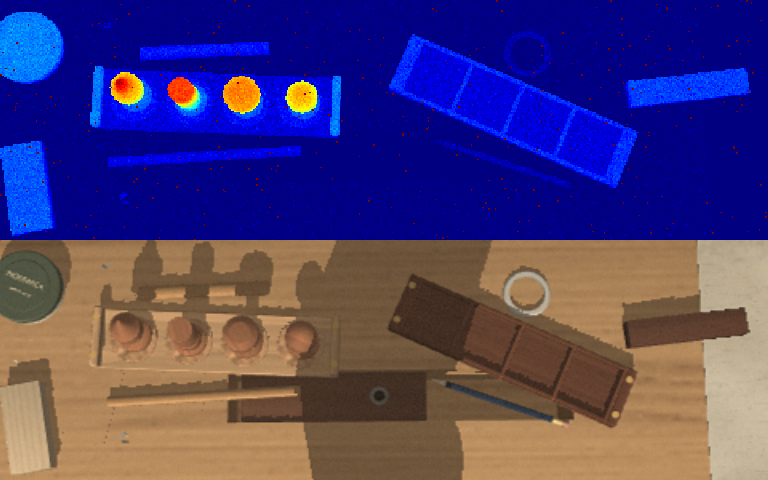

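The height map shows the rack's full rim, and the carrier's two cheeks at px (138,210) and (290,216). The knob tops rise to about 70–95 mm. Now I'll fit the poses.

Run:
```python
from cell import manip
from h import *
m=manip.camera_model("top"); ms=manip.camera_model("scene"); W=cloud(m,np.load("top_d.npy")); Z=W[...,2]
Ws=cloud(ms,np.load("scene_d.npy"))
mask=((Z>6)&(Z<32)).astype(np.uint8)
r=mask.copy(); 
x,y=W[...,0],W[...,1]
def rect(px,z):
    p=ray(m,px[:,::-1],z)[:,:2]; (c,s,a)=cv2.minAreaRect(p.astype(np.float32)); return np.array(c),s,a
# rack: biggest component in window
r[:165]=0;r[270:]=0;r[:,:318]=0;r[:,482:]=0
r=cv2.medianBlur(r,3)
n,l,s,c=cv2.connectedComponentsWithStats(r); i=1+np.argmax(s[1:,4]); print(s[i])
print("rack top", rect(np.argwhere((l==i)),18), "rim z",np.median(Z[(l==i)&(Z>14)]),"floor",np.median(Z[(l==i)&(Z<13)]))
# cheeks
k=((Z>19)&(Z<34)).astype(np.uint8)
for nm,(a,b) in {"L":(134,150),"R":(284,296)}.items():
    kk=np.zeros_like(k);kk[188:240,a:b]=k[188:240,a:b]
    n,l,s,c=cv2.connectedComponentsWithStats(kk); i=1+np.argmax(s[1:,4]); print(nm,s[i],rect(np.argwhere(l==i),26),np.median(Z[l==i]))
# knobs: points from both views above 30mm
for nm,(cx,cy) in dict(p=(515,260),c=(515,195),m=(515,133),b=(510,70)).items():
    for V,w in (("top",W),("scene",Ws)):
        q=w[(np.hypot(w[...,0]-cx,w[...,1]-cy)<32)&(w[...,2]>34)&(w[...,2]<110)]
        (c,rr)=cv2.minEnclosingCircle(q[:,:2].astype(np.float32)); zt=np.percentile(q[:,2],99)
        top=q[q[:,2]>zt-5]
        print(nm,V,len(q),"top z",zt,"top centre",np.median(top,0)[:2],"circle",c,rr)
```

```text
[ 323  171  155   96 5909]
rack top (array([ 501.5, -168.9]), (283.18328857421875, 71.99958801269531), 65.53514862060547) rim z 17.066617164477826 floor 9.079565177351672
L [136 191   9  39 225] (array([519.6, 304.5]), (11.186386108398438, 70.08697509765625), 87.5776138305664) 24.598914794465102
R [286 197   7  38 211] (array([507.4,  34.3]), (9.959203720092773, 68.55219268798828), 87.31098175048828) 24.591251281024917
p top 334 top z 97.06683380670508 top centre [521.5 261.6] circle (521.740234375, 261.6325378417969) 17.531139373779297
p scene 244 top z 96.23769877976483 top centre [521.8 264.2] circle (522.2796630859375, 262.7256164550781) 18.191303253173828
c top 296 top z 87.8249186345003 top centre [514.9 199.9] circle (515.6602783203125, 199.62686157226562) 14.033636093139648
c scene 273 top z 87.2072474763067 top centre [517.2 200.6] circle (515.2984619140625, 199.60702514648438) 15.740703582763672
m top 427 top z 79.49791061927782 top centre [513.9 135.7] circle (513.6329956054688, 135.7239227294922) 20.079879760742188
m scene 273 top z 79.98293226022705 top centre [515.1 136.2] circle (514.7045288085938, 136.74044799804688) 20.50154685974121
b top 314 top z 75.05983014424903 top centre [511.6  71.6] circle (512.3134765625, 70.90834045410156) 17.872150421142578
b scene 220 top z 75.96467289279634 top centre [513.5  70.9] circle (513.255615234375, 71.41265869140625) 17.730859756469727
```

Depth from the two views agrees on the knob positions:

| Knob | x | y |
|---|---|---|
| pointed | 522 | 262 |
| column | 515.5 | 199.6 |
| mushroom | 514 | 136 |
| ball | 512.7 | 71 |

The carrier yaw is −0.045. The rack is at (501.5, −168.9) with yaw −0.427. I'll go above the pointed knob with tool yaw 1.526.

>>> jog_arm(
  rows=[2.35,2.41,0,0,0,0.081,0,2.35,2.41,0,0,0,0.081,0,2.35,2.41,0,0,0,0.081,0,2.35,2.41,0,0,0,0.081,0,2.35,2.41,0,0,0,0.081,0,2.35,2.41,0,0,0,0.081,0,2.35,2.41,0,0,0,0.081,0,2.35,2.41,0,0,0,0.081,0,2.35,2.41,0,0,0,0.081,0,2.35,2.41,0,0,0,0.081,0,2.35,2.41,0,0,0,0.081,0,2.35,2.41,0,0,0,0.081,0,2.35,2.41,0,0,0,0.081,0,2.35,2.41,0,0,0,0.081,0,2.35,2.41,0,0,0,0.081,0,2.35,2.41,0,0,0,0.081,0,0,0,0,0,0,0,0,0,0,0,0,0,0,0],
  newtons=20,
)

```text
clock: 1.6
eef_pos: [500.6, -149.1, 212.8]
eef_rot: [-3.14, -0.0, 1.526]
wrist_force: [-0.1, -0.9, -0.5]
finger_gap: 94.3
finger_force: 0.0
```

Run:
```python
from cell import manip
from h import *
m=manip.camera_model("wrist"); p,D=manip.camera("wrist"); cv2.imwrite("pics/w1.png",p)
W=cloud(m,D); Z=W[...,2]
k=((Z>6)&(Z<32)&(D>0)&(W[...,1]<-20)).astype(np.uint8); k=cv2.medianBlur(k,5)
n,l,s,c=cv2.connectedComponentsWithStats(k); i=1+np.argmax(s[1:,4]); print(s[i])
q=ray(m,np.argwhere(l==i)[:,::-1],18)[:,:2].astype(np.float32); print(cv2.minAreaRect(q))
print("rim",np.median(Z[(l==i)&(Z>14)]),"floor",np.median(Z[(l==i)&(Z<13)]))
```

```text
[  253    97   156   257 16548]
((502.001220703125, -169.4823760986328), (283.1976318359375, 69.97998046875), 65.51443481445312)
rim 18.41874202882982 floor 10.668276586063667
```

View pics/w1.png

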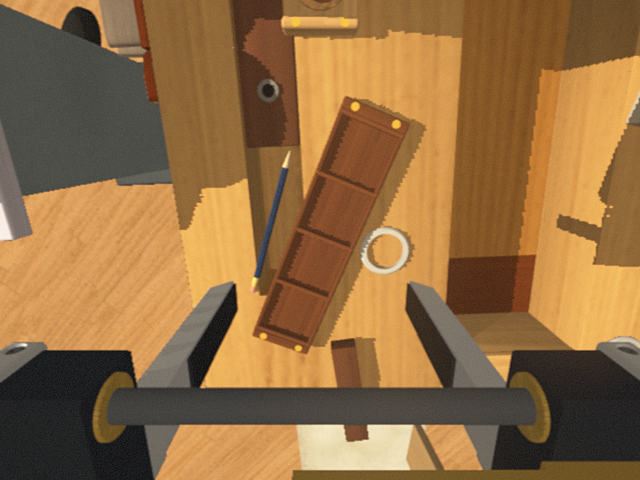

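>>> jog_arm(
  rows=[0.18,3.43,0,0,0,0,0,0.18,3.43,0,0,0,0,0,0.18,3.43,0,0,0,0,0,0.18,3.43,0,0,0,0,0,0.18,3.43,0,0,0,0,0,0.18,3.43,0,0,0,0,0,0.18,3.43,0,0,0,0,0,0.18,3.43,0,0,0,0,0,0.18,3.43,0,0,0,0,0,0.18,3.43,0,0,0,0,0,0.18,3.43,0,0,0,0,0,0.18,3.43,0,0,0,0,0,0,0,0,0,0,0,0,0,0,0,0,0,0,0],
)

```text
clock: 2.82
eef_pos: [521.7, 261.3, 213.0]
eef_rot: [-3.141, 0.0, 1.524]
wrist_force: [0.3, -0.6, -0.4]
finger_gap: 94.1
finger_force: 0.0
```

The wrist view confirms the rack at (502, −169.5), 65.5°, with four empty pockets and an 18/10 mm rim/floor. Next I'll check the knobs by wrist.

Run:
```python
from cell import manip
from h import *
m=manip.camera_model("wrist"); p,D=manip.camera("wrist"); cv2.imwrite("pics/w2.png",p)
W=cloud(m,D)
for nm,(cx,cy) in dict(p=(522,262),c=(515.5,199.6),m=(514,136),b=(512.7,71)).items():
    q=W[(np.hypot(W[...,0]-cx,W[...,1]-cy)<30)&(W[...,2]>34)&(W[...,2]<110)&(D>0)]
    if len(q)<50: print(nm,len(q)); continue
    print(nm,len(q),"z",np.percentile(q[:,2],99),cv2.minEnclosingCircle(q[:,:2].astype(np.float32)))
```

```text
p 1089 z 98.4915961440454 ((521.4213256835938, 263.30975341796875), 16.96702766418457)
c 1102 z 85.91554638625867 ((515.5276489257812, 200.80447387695312), 14.114901542663574)
m 1263 z 79.30130617995971 ((512.7742309570312, 136.9160614013672), 20.217622756958008)
b 239 z 64.30745028843586 ((511.871337890625, 79.11425018310547), 15.15903377532959)
```

View pics/w2.png

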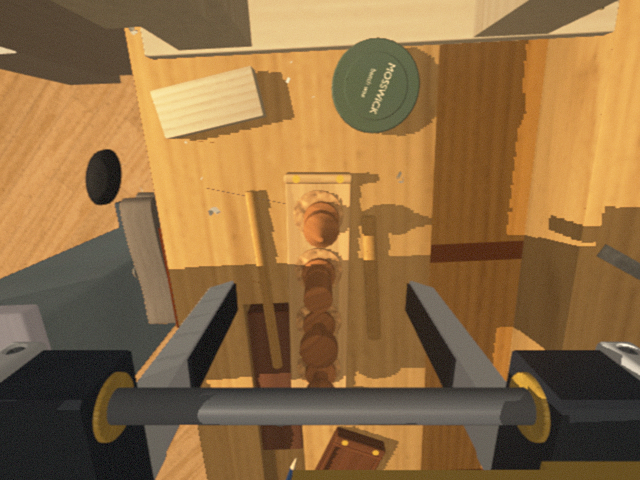

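The wrist view shows the pointed knob at px (320,222), column (318,290) and mushroom (320,350). The measured positions agree to about 1 mm. I'll descend and grip the pointed knob.

>>> jog_arm(
  rows=[0,0.14,-2.2,0,0,0,0,0,0,-2.2,0,0,0,0,0,0,-2.2,0,0,0,0,0,0,-2.2,0,0,0,0,0,0,-2.2,0,0,0,0,0,0,-2.2,0,0,0,0,0,0,-2.2,0,0,0,0,0,0,-1.0,0,0,0,0,0,0,0,0,0,0,0,0,0,0,0,0,0,1,0,0,0,0,0,0,1,0,0,0,0,0,0,1,0,0,0,0,0,0,1,0,0,0,0,0,0,1,0,0,0,0,0,0,1,0,0,0,0,0,0,1,0,0,0,0,0,0,1,0,0,0,0,0,0,1],
  newtons=20,
)

```text
clock: 4.37
eef_pos: [521.8, 262.8, 49.4]
eef_rot: [-3.142, 0.0, 1.524]
wrist_force: [0.1, 0.0, -0.4]
finger_gap: 37.3
finger_force: 0.0
```

>>> jog_arm(
  rows=[0,0,0,0,0,0,1,0,0,0,0,0,0,1,0,0,0,0,0,0,1,0,0,0,0,0,0,1,0,0,0.5,0,0,0,1,0,0,1.2,0,0,0,1,0,0,1.8,0,0,0,1,0,0,1.8,0,0,0,1,0,0,1.8,0,0,0,1,0,0,1.8,0,0,0,1,0,0,1.8,0,0,0,1,0,0,1.8,0,0,0,1,0,0,1.3,0,0,0,1,0,0,0.6,0,0,0,1],
)

```text
clock: 5.53
eef_pos: [522.3, 263.0, 196.6]
eef_rot: [3.138, -0.002, 1.524]
wrist_force: [0.2, 0.5, 0.4]
finger_gap: 33.1
finger_force: 20.0
```

>>> jog_arm(
  rows=[-0.3,-2.6,0,0,0,-0.019,1,-0.3,-2.6,0,0,0,-0.019,1,-0.3,-2.6,0,0,0,-0.019,1,-0.3,-2.6,0,0,0,-0.019,1,-0.3,-2.6,0,0,0,-0.019,1,-0.3,-2.6,0,0,0,-0.019,1,-0.3,-2.6,0,0,0,-0.019,1,-0.3,-2.6,0,0,0,-0.019,1,-0.3,-2.6,0,0,0,-0.019,1,-0.3,-2.6,0,0,0,-0.019,1,-0.3,-2.6,0,0,0,-0.019,1,-0.3,-2.6,0,0,0,-0.019,1,-0.3,-2.6,0,0,0,-0.019,1,-0.3,-2.6,0,0,0,-0.019,1,-0.3,-2.6,0,0,0,-0.019,1,-0.3,-2.6,0,0,0,-0.019,1,-0.3,-2.6,0,0,0,-0.019,1,-0.3,-2.6,0,0,0,-0.019,1,-0.3,-2.6,0,0,0,-0.019,1,-0.3,-2.6,0,0,0,-0.019,1],
)

```text
clock: 7.2
eef_pos: [461.3, -258.4, 193.7]
eef_rot: [3.142, -0.0, 1.143]
wrist_force: [0.4, 0.0, 0.1]
finger_gap: 33.1
finger_force: 20.0
```

>>> jog_arm(
  rows=[0,0,0,0,0,0,1,0.05,0.15,-1.9,0,0,0,1,0,0,-1.9,0,0,0,1,0,0,-1.9,0,0,0,1,0,0,-1.9,0,0,0,1,0,0,-1.9,0,0,0,1,0,0,-1.9,0,0,0,1,0,0,-1.9,0,0,0,1,0,0,-0.9,0,0,0,1,0,0,-0.5,0,0,0,1,0,0,0,0,0,0,1,0,0,0,0,0,0,1],
)

```text
clock: 8.2
eef_pos: [462.7, -255.8, 47.3]
eef_rot: [3.141, 0.0, 1.144]
wrist_force: [-0.3, 0.1, -0.2]
finger_gap: 32.8
finger_force: 20.0
```

>>> jog_arm(
  rows=[0,0,-0.12,0,0,0,1,0,0,0,0,0,0,1,0,0,0,0,0,0,0.3,0,0,0,0,0,0,0,0,0,0,0,0,0,0,0,0,0,0,0,0,0,0,0,0,0,0,0,0,0,0,0,0,0,0,0,0,0,0,0,0,0,0,0,0,1.5,0,0,0,0,0,0,3,0,0,0,0,0,0,3.5,0,0,0,0,0,0,3.5,0,0,0,0,0,0,3,0,0,0,0],
)

```text
clock: 9.37
eef_pos: [462.3, -255.7, 192.6]
eef_rot: [3.141, 0.0, 1.144]
wrist_force: [0.4, -0.4, -0.1]
finger_gap: 94.2
finger_force: 0.0
```

>>> jog_arm(
  rows=[0.353,3.04,0,0,0,0.0254,0,0.353,3.04,0,0,0,0.0254,0,0.353,3.04,0,0,0,0.0254,0,0.353,3.04,0,0,0,0.0254,0,0.353,3.04,0,0,0,0.0254,0,0.353,3.04,0,0,0,0.0254,0,0.353,3.04,0,0,0,0.0254,0,0.353,3.04,0,0,0,0.0254,0,0.353,3.04,0,0,0,0.0254,0,0.353,3.04,0,0,0,0.0254,0,0.353,3.04,0,0,0,0.0254,0,0.353,3.04,0,0,0,0.0254,0,0.353,3.04,0,0,0,0.0254,0,0.353,3.04,0,0,0,0.0254,0,0.353,3.04,0,0,0,0.0254,0,0,0,0,0,0,0,0,0,0,0,0,0,0,0],
)

```text
clock: 10.78
eef_pos: [515.0, 201.4, 189.9]
eef_rot: [-3.141, 0.0, 1.527]
wrist_force: [-0.4, -0.4, -0.7]
finger_gap: 93.9
finger_force: 0.0
```

Check the first placing in the top view before going on, then grip the column (TCP z 53).

```bash
cat > chk.py <<'E'
from cell import manip
from h import *
m=manip.camera_model("top"); p,D=manip.camera("top"); W=cloud(m,D); cv2.imwrite("pics/top_last.png",p)
c0=np.array([501.8,-169.2]); ey=np.array([.4145,.910]); ex=np.array([.910,-.4145])
for y in (96,32,-32,-96):
    c=c0+y*ey
    q=W[(np.hypot(W[...,0]-c[0],W[...,1]-c[1])<30)&(W[...,2]>34)&(W[...,2]<110)&(D>0)]
    if len(q)<40: print(y,len(q)); continue
    k,r=cv2.minEnclosingCircle(q[:,:2].astype(np.float32)); e=np.array(k)-c
    print(y,len(q),"top",np.percentile(q[:,2],97),"err x,y in rack",e@ex,e@ey,"r",r)
E
python3 chk.py
```

```text
96 0
32 0
-32 0
-96 326 top 89.82138415515674 err x,y in rack 1.0056308532714486 1.9097635684814316 r 17.125802993774414
```

>>> jog_arm(
  rows=[0.05,-0.1,-2,0,0,0,0,0,0,-2,0,0,0,0,0,0,-2,0,0,0,0,0,0,-2,0,0,0,0,0,0,-2,0,0,0,0,0,0,-2,0,0,0,0,0,0,-1.2,0,0,0,0,0,0,-0.5,0,0,0,0,0,0,0,0,0,0,0.4,0,0,0,0,0,0,1,0,0,0,0,0,0,1,0,0,0,0,0,0,1,0,0,0,0,0,0,1,0,0,0,0,0,0,1,0,0,0,0,0,0,1,0,0,0,0,0,0,1,0,0,0,0,0,0,1,0,0,0,0,0,0,1,0,0,0,0,0,0,1,0,0,0,0,0,0,1],
)

```text
clock: 12.5
eef_pos: [515.7, 199.3, 53.2]
eef_rot: [-3.141, 0.0, 1.525]
wrist_force: [-0.0, 1.0, -0.3]
finger_gap: 27.3
finger_force: 20.0
```

The pointed knob stands upright, within 2 mm of its pocket centre. The column is gripped. Lift and carry.

>>> jog_arm(
  rows=[0,0,0.6,0,0,0,1,0,0,1.4,0,0,0,1,0,0,1.8,0,0,0,1,0,0,1.8,0,0,0,1,0,0,1.8,0,0,0,1,0,0,1.8,0,0,0,1,0,0,1.8,0,0,0,1,0,0,1.8,0,0,0,1,0,0,1.2,0,0,0,1,0,0,0,0,0,0,1],
)

```text
clock: 13.33
eef_pos: [516.6, 199.6, 196.2]
eef_rot: [3.137, -0.001, 1.525]
wrist_force: [0.7, 0.7, 0.1]
finger_gap: 27.5
finger_force: 20.0
```

>>> jog_arm(
  rows=[-0.17,-2.49,0,0,0,-0.0239,1,-0.17,-2.49,0,0,0,-0.0239,1,-0.17,-2.49,0,0,0,-0.0239,1,-0.17,-2.49,0,0,0,-0.0239,1,-0.17,-2.49,0,0,0,-0.0239,1,-0.17,-2.49,0,0,0,-0.0239,1,-0.17,-2.49,0,0,0,-0.0239,1,-0.17,-2.49,0,0,0,-0.0239,1,-0.17,-2.49,0,0,0,-0.0239,1,-0.17,-2.49,0,0,0,-0.0239,1,-0.17,-2.49,0,0,0,-0.0239,1,-0.17,-2.49,0,0,0,-0.0239,1,-0.17,-2.49,0,0,0,-0.0239,1,-0.17,-2.49,0,0,0,-0.0239,1,-0.17,-2.49,0,0,0,-0.0239,1,-0.17,-2.49,0,0,0,-0.0239,1,0,0,0,0,0,0,1,0,0,0,0,0,0,1],
)

```text
clock: 14.83
eef_pos: [488.1, -199.6, 192.4]
eef_rot: [-3.14, -0.0, 1.141]
wrist_force: [-0.4, -0.0, -0.7]
finger_gap: 27.4
finger_force: 20.0
```

>>> jog_arm(
  rows=[0,0.1,-1.85,0,0,0,1,0,0,-1.85,0,0,0,1,0,0,-1.85,0,0,0,1,0,0,-1.85,0,0,0,1,0,0,-1.85,0,0,0,1,0,0,-1.85,0,0,0,1,0,0,-1.85,0,0,0,1,0,0,-0.85,0,0,0,1,0,0,-0.5,0,0,0,1,0,0,0,0,0,0,1,0,0,0,0,0,0,1],
)

```text
clock: 15.75
eef_pos: [488.9, -197.8, 50.8]
eef_rot: [3.141, -0.0, 1.143]
wrist_force: [-1.5, 0.2, -0.6]
finger_gap: 27.6
finger_force: 20.0
```

>>> jog_arm(
  rows=[0,0,-0.12,0,0,0,1,0,0,0,0,0,0,1,0,0,0,0,0,0,0.4,0,0,0,0,0,0,0,0,0,0,0,0,0,0,0,0,0,0,0,0,0,0,0,0,0,0,0,0,0,0,0,0,0,0,0,0,0,0,0,0,0,0,0,0,1.5,0,0,0,0,0,0,3,0,0,0,0,0,0,3.5,0,0,0,0,0,0,3.5,0,0,0,0,0,0,2.5,0,0,0,0],
)

```text
clock: 16.92
eef_pos: [488.9, -198.2, 192.1]
eef_rot: [3.139, 0.0, 1.142]
wrist_force: [-0.4, 0.6, 0.2]
finger_gap: 94.0
finger_force: 0.0
```

>>> jog_arm(
  rows=[0.207,2.79,0,0,0,0.0318,0,0.207,2.79,0,0,0,0.0318,0,0.207,2.79,0,0,0,0.0318,0,0.207,2.79,0,0,0,0.0318,0,0.207,2.79,0,0,0,0.0318,0,0.207,2.79,0,0,0,0.0318,0,0.207,2.79,0,0,0,0.0318,0,0.207,2.79,0,0,0,0.0318,0,0.207,2.79,0,0,0,0.0318,0,0.207,2.79,0,0,0,0.0318,0,0.207,2.79,0,0,0,0.0318,0,0.207,2.79,0,0,0,0.0318,0,0,0,0,0,0,0,0,0,0,0,0,0,0,0],
)

```text
clock: 18.08
eef_pos: [513.2, 137.6, 188.9]
eef_rot: [-3.141, 0.0, 1.526]
wrist_force: [-0.7, -0.2, 0.8]
finger_gap: 93.7
finger_force: 0.0
```

```bash
python3 chk.py
```

```text
96 0
32 0
-32 276 top 82.60366300553146 err x,y in rack 0.6730364089965837 1.5787736359863214 r 14.1036376953125
-96 326 top 89.66966179546162 err x,y in rack 1.0694079605102185 1.6934039645995957 r 17.24209213256836
```

The column is in and upright. Now the mushroom (TCP z 54).

>>> jog_arm(
  rows=[0,-0.1,-2,0,0,0,0,0,0,-2,0,0,0,0,0,0,-2,0,0,0,0,0,0,-2,0,0,0,0,0,0,-2,0,0,0,0,0,0,-2,0,0,0,0,0,0,-1,0,0,0,0,0,0,-0.5,0,0,0,0,0,0,0,0,0,0,0.4,0,0,0,0,0,0,1,0,0,0,0,0,0,1,0,0,0,0,0,0,1,0,0,0,0,0,0,1,0,0,0,0,0,0,1,0,0,0,0,0,0,1,0,0,0,0,0,0,1,0,0,0,0,0,0,1,0,0,0,0,0,0,1,0,0,0,0,0,0,1],
)

```text
clock: 19.72
eef_pos: [513.4, 135.8, 54.1]
eef_rot: [3.142, -0.0, 1.524]
wrist_force: [0.1, 0.2, 0.7]
finger_gap: 38.5
finger_force: 20.0
```

>>> jog_arm(
  rows=[0,0,0.6,0,0,0,1,0,0,1.4,0,0,0,1,0,0,1.8,0,0,0,1,0,0,1.8,0,0,0,1,0,0,1.8,0,0,0,1,0,0,1.8,0,0,0,1,0,0,1.8,0,0,0,1,0,0,1.8,0,0,0,1,0,0,1.2,0,0,0,1,0,0,0,0,0,0,1],
)

```text
clock: 20.55
eef_pos: [514.2, 135.9, 196.9]
eef_rot: [3.138, -0.001, 1.524]
wrist_force: [0.6, -0.1, -0.2]
finger_gap: 38.9
finger_force: 20.0
```

>>> jog_arm(
  rows=[0.012,-2.3,0,0,0,-0.0318,1,0.012,-2.3,0,0,0,-0.0318,1,0.012,-2.3,0,0,0,-0.0318,1,0.012,-2.3,0,0,0,-0.0318,1,0.012,-2.3,0,0,0,-0.0318,1,0.012,-2.3,0,0,0,-0.0318,1,0.012,-2.3,0,0,0,-0.0318,1,0.012,-2.3,0,0,0,-0.0318,1,0.012,-2.3,0,0,0,-0.0318,1,0.012,-2.3,0,0,0,-0.0318,1,0.012,-2.3,0,0,0,-0.0318,1,0.012,-2.3,0,0,0,-0.0318,1,0,0,0,0,0,0,1,0,0,0,0,0,0,1],
)

```text
clock: 21.72
eef_pos: [514.4, -140.8, 193.2]
eef_rot: [-3.14, 0.0, 1.141]
wrist_force: [-0.5, 0.6, -0.4]
finger_gap: 38.6
finger_force: 20.0
```

>>> jog_arm(
  rows=[0.05,0,-1.85,0,0,0,1,0,0,-1.85,0,0,0,1,0,0,-1.85,0,0,0,1,0,0,-1.85,0,0,0,1,0,0,-1.85,0,0,0,1,0,0,-1.85,0,0,0,1,0,0,-1.85,0,0,0,1,0,0,-0.85,0,0,0,1,0,0,-0.5,0,0,0,1,0,0,0,0,0,0,1,0,0,0,0,0,0,1],
)

```text
clock: 22.63
eef_pos: [515.7, -140.0, 51.6]
eef_rot: [3.141, -0.0, 1.143]
wrist_force: [-0.6, 0.2, 0.2]
finger_gap: 38.7
finger_force: 20.0
```

>>> jog_arm(
  rows=[0,0,-0.12,0,0,0,1,0,0,0,0,0,0,1,0,0,0,0,0,0,0.3,0,0,0,0,0,0,0,0,0,0,0,0,0,0,0,0,0,0,0,0,0,0,0,0,0,0,0,0,0,0,0,0,0,0,0,0,0,0,0,0,0,0,0,0,1.5,0,0,0,0,0,0,3,0,0,0,0,0,0,3.5,0,0,0,0,0,0,3.5,0,0,0,0,0,0,2.5,0,0,0,0],
)

```text
clock: 23.8
eef_pos: [515.7, -140.4, 193.0]
eef_rot: [3.139, -0.0, 1.142]
wrist_force: [0.7, -0.4, 0.4]
finger_gap: 93.8
finger_force: 0.0
```

>>> jog_arm(
  rows=[-0.03,2.11,0,0,0,0.0382,0,-0.03,2.11,0,0,0,0.0382,0,-0.03,2.11,0,0,0,0.0382,0,-0.03,2.11,0,0,0,0.0382,0,-0.03,2.11,0,0,0,0.0382,0,-0.03,2.11,0,0,0,0.0382,0,-0.03,2.11,0,0,0,0.0382,0,-0.03,2.11,0,0,0,0.0382,0,-0.03,2.11,0,0,0,0.0382,0,-0.03,2.11,0,0,0,0.0382,0,0,0,0,0,0,0,0,0,0,0,0,0,0,0],
)

```text
clock: 24.8
eef_pos: [512.2, 71.3, 189.8]
eef_rot: [-3.142, 0.0, 1.526]
wrist_force: [0.2, 0.4, 0.3]
finger_gap: 94.1
finger_force: 0.0
```

```bash
python3 chk.py
python3 - <<'E'
from cell import manip
from h import *
m=manip.camera_model("wrist"); p,D=manip.camera("wrist"); W=cloud(m,D)
q=W[(np.hypot(W[...,0]-512,W[...,1]-71)<30)&(W[...,2]>40)&(W[...,2]<90)&(D>0)]
print(len(q),np.percentile(q[:,2],97),cv2.minEnclosingCircle(q[:,:2].astype(np.float32)))
E
```

```text
96 0
32 419 top 74.97360004808368 err x,y in rack 0.6646916824341209 1.2742398649902347 r 20.052297592163086
-32 277 top 81.83079074657087 err x,y in rack 0.7593093429565447 1.8351282349853448 r 14.046059608459473
-96 327 top 89.78723153337098 err x,y in rack 1.3342005935668588 2.226804202636705 r 17.470539093017578
1226 74.50868021373296 ((511.37384033203125, 71.33902740478516), 17.77307891845703)
```

The mushroom is in. The wrist puts the ball at (511.5, 71.3). Grip it at TCP z 45.

>>> jog_arm(
  rows=[0,0.03,-2,0,0,0,0,0,0,-2,0,0,0,0,0,0,-2,0,0,0,0,0,0,-2,0,0,0,0,0,0,-2,0,0,0,0,0,0,-2,0,0,0,0,0,0,-1.2,0,0,0,0,0,0,-0.8,0,0,0,0,0,0,-0.45,0,0,0,0.4,0,0,0,0,0,0,1,0,0,0,0,0,0,1,0,0,0,0,0,0,1,0,0,0,0,0,0,1,0,0,0,0,0,0,1,0,0,0,0,0,0,1,0,0,0,0,0,0,1,0,0,0,0,0,0,1,0,0,0,0,0,0,1,0,0,0,0,0,0,1],
)

```text
clock: 26.48
eef_pos: [512.3, 71.0, 45.4]
eef_rot: [3.142, 0.0, 1.524]
wrist_force: [-0.5, 1.1, 0.1]
finger_gap: 34.0
finger_force: 20.0
```

>>> jog_arm(
  rows=[0,0,0.5,0,0,0,1,0,0,1.2,0,0,0,1,0,0,1.8,0,0,0,1,0,0,1.8,0,0,0,1,0,0,1.8,0,0,0,1,0,0,1.8,0,0,0,1,0,0,1.8,0,0,0,1,0,0,1.8,0,0,0,1,0,0,1.0,0,0,0,1,0,0,0.5,0,0,0,1,0,0,0,0,0,0,1],
)

```text
clock: 27.4
eef_pos: [512.6, 71.0, 186.0]
eef_rot: [3.14, -0.0, 1.524]
wrist_force: [-0.8, -0.1, -1.2]
finger_gap: 33.9
finger_force: 20.0
```

>>> jog_arm(
  rows=[0.295,-1.53,0,0,0,-0.0382,1,0.295,-1.53,0,0,0,-0.0382,1,0.295,-1.53,0,0,0,-0.0382,1,0.295,-1.53,0,0,0,-0.0382,1,0.295,-1.53,0,0,0,-0.0382,1,0.295,-1.53,0,0,0,-0.0382,1,0.295,-1.53,0,0,0,-0.0382,1,0.295,-1.53,0,0,0,-0.0382,1,0.295,-1.53,0,0,0,-0.0382,1,0.295,-1.53,0,0,0,-0.0382,1,0,0,0,0,0,0,1,0,0,0,0,0,0,1],
)

```text
clock: 28.4
eef_pos: [541.4, -82.2, 184.1]
eef_rot: [-3.14, 0.0, 1.142]
wrist_force: [0.2, 0.5, -0.2]
finger_gap: 34.0
finger_force: 20.0
```

Run:
```python
from cell import manip
from h import *
p,D=manip.camera("scene"); c=p[150:390,120:440]; cv2.imwrite("pics/s2.png",cv2.resize(c,None,fx=2,fy=2))
```

```text
(no output)
```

View pics/s2.png

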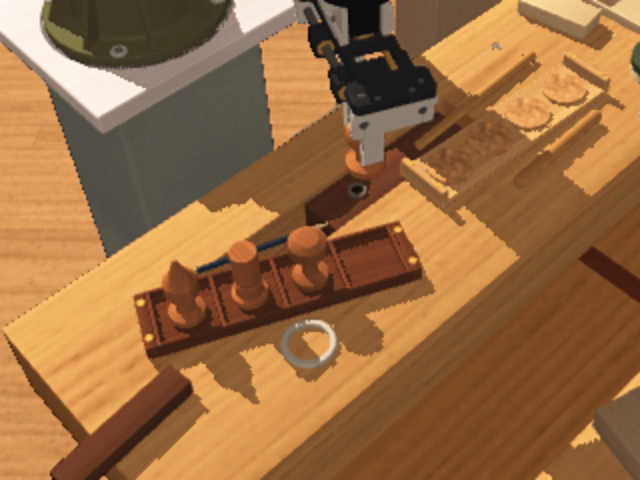

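Three knobs stand upright in their pockets at crop px (183,295), (248,275) and (310,262). The ball hangs upright in the jaws at (362,160). Lower it.

>>> jog_arm(
  rows=[0,0,-1.85,0,0,0,1,0,0,-1.85,0,0,0,1,0,0,-1.85,0,0,0,1,0,0,-1.85,0,0,0,1,0,0,-1.85,0,0,0,1,0,0,-1.85,0,0,0,1,0,0,-1.85,0,0,0,1,0,0,-0.75,0,0,0,1,0,0,-0.5,0,0,0,1,0,0,0,0,0,0,1,0,0,0,0,0,0,1],
)

```text
clock: 29.37
eef_pos: [542.2, -81.8, 44.0]
eef_rot: [3.141, -0.0, 1.143]
wrist_force: [1.5, -0.3, -0.0]
finger_gap: 34.2
finger_force: 20.0
```

>>> jog_arm(
  rows=[0,0,-0.2,0,0,0,1,0,0,0,0,0,0,1,0,0,0,0,0,0,1,0,0,0,0,0,0,0.3,0,0,0,0,0,0,0,0,0,0,0,0,0,0,0,0,0,0,0,0,0,0,0,0,0,0,0,0,0,0,0,0,0,0,0,0,0,0,0,0,0,0,0,0,1.5,0,0,0,0,0,0,3,0,0,0,0,0,0,3.5,0,0,0,0,0,0,3.5,0,0,0,0,-1,3,2.5,0,0,0,0,-1,3,0,0,0,0,0,-1,3,0,0,0,0,0,-1,3,0,0,0,0,0,0,0,0,0,0,0,0],
)

```text
clock: 30.95
eef_pos: [500.4, 41.7, 181.6]
eef_rot: [-3.141, -0.001, 1.145]
wrist_force: [0.5, -0.1, 1.3]
finger_gap: 94.0
finger_force: 0.0
```

```bash
python3 chk.py
python3 - <<'E'
from cell import manip
import cv2
p,D=manip.camera("scene"); c=p[190:370,140:400]; cv2.imwrite("pics/s3.png",cv2.resize(c,None,fx=2.5,fy=2.5))
E
```

```text
96 309 top 70.20278883026602 err x,y in rack 0.4061070877075381 0.7631727077636685 r 18.080690383911133
32 418 top 75.07806095640323 err x,y in rack 0.8746835800171286 1.1190312163085938 r 20.06997299194336
-32 278 top 82.40758282700362 err x,y in rack 0.954912606811525 1.8622055512695246 r 14.223163604736328
-96 328 top 90.328635660314 err x,y in rack 0.7034132095336558 1.74291479833983 r 17.42011833190918
```

View pics/s3.png

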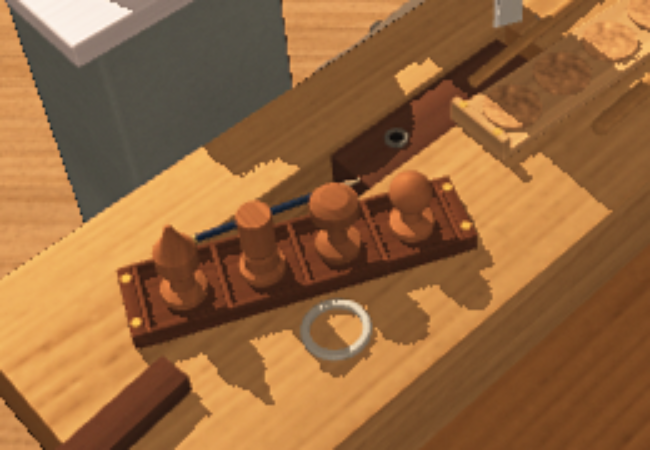

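All four knobs stand upright at crop px (180,270), (260,245), (335,225) and (410,205), within 2 mm of their pocket centres, and the gripper is clear.

```bash
python3 -c "
from cell import manip
print(manip.sign_off())"
```

```text
the job is handed in; nothing more can be done
None
```

All four knobs are upright and released in the rack in reversed order, each measured within about 2 mm of its pocket centre; I handed the job in at about 31 s, and no verdict came back.

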